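# Set up the culture light station

### The job

Put the lamp's mast over the station's post with its hole on the spring button's side, press the button flush so that the mast can slide over it, and push the mast down until it stands on the collar and the button pops out through the hole; also set a cover squarely on the rim of every open dish, seated and level (spare covers may stay where they are). When the lamp is locked and all dishes are covered, start the light by pressing the start key just until it clicks, no further, and let it go. Leave the yellow tub and the tape roll alone.

Things in the scene. Friction and masses are not known exactly. Their poses are not given: they have to be found in the camera images.
- lamp: Loose grow lamp, 161 mm tall, 0.25 kg, standing upright: square aluminium mast tube (30 mm outside, 23 mm inside, open below, 125 mm long) and on it a white head 40 x 40 x 36 mm to grip. Origin: centre of the tube's lower end; z up. One oblong hole, 14 mm wide and 28 mm high (z 14 to 42 mm), is in the tube's -x face only: to fit, the lamp's x must point as the station's x.
- station: Fixed station: dark base plate 105 (x) x 250 (y) x 12 mm, carrying a square post at y = +65 mm and a grey control box with the start key at y = -75 mm. Origin: centre of the plate's underside; x points from the button's side of the post to its back, z up.
- post_seat (a point): Post axis at the top of the collar (30 mm square, 26 mm above the table), where the mast's lower end must finally stand; axes as the station's. The post above is 20 mm square, straight for 90 mm, then tapered for 14 mm to its top 104 mm above this point. A mast put over the post comes to rest on the unpressed spring button, 40 mm above this point.
- spring_button_face (a point): Centre of the outer face of the brass spring button in the post's -x face (moves with it). Button 12 mm wide, 24 mm high, 6.5 mm proud of the post, centre 28 mm above post_seat, flat on top, so that it blocks the mast until pushed in along the station's +x.
- spring_button (a joint): Travel in m: 0 out, 0.0065 flush, 0.0075 stop; 2 N to start, 4.6 N flush. Pressed flush at mid-height with the tool tilted back about 45 degrees (finger clear below the mast), it lets the mast slide by its weight some mm over its top, down to the finger; the mast then keeps it in. The mast needs a push of 5 to 15 N down to the collar, where the button springs out through the hole.
- start_key_top (a point): Centre of the top of the start key, a square grey dome key 24 x 24 mm on the control box, 44 mm above the table (10 mm above the box) when unpressed; moves with the key.
- start_key (a joint): Travel of the start key in m, downwards: 0 released; the force rises to about 4.3 N at 0.0021, then drops (the click) to about 3.3 N at 0.004 and 2.5 N at 0.005, falling on to the hard stop at 0.007. Clicked from 0.0036 on; beyond 0.0063 it is pressed too far. It springs back when let go.
- dish_1: Loose open glass culture dish, 66 mm across, 12 mm high, floor 2 mm thick, opening about 54 mm, 0.12 kg. Two or three dishes are present. Origin: centre of the underside, z up.
- cover_1: Loose grey round cover: disc 72 mm across, 4 mm thick, with a locating step 42 mm across, 6 mm deep beneath and a round knob 24 mm across on top (z 4 to 26 mm). The three covers are alike and fit any dish. Origin: centre of the disc's underside (6 mm above the table when standing on its step, 12 mm above the dish's underside when seated on the rim), z up.
- dish_2: Loose open glass culture dish, 66 mm across, 12 mm high, floor 2 mm thick, opening about 54 mm, 0.12 kg. Two or three dishes are present. Origin: centre of the underside, z up.
- cover_2: Loose grey round cover: disc 72 mm across, 4 mm thick, with a locating step 42 mm across, 6 mm deep beneath and a round knob 24 mm across on top (z 4 to 26 mm). The three covers are alike and fit any dish. Origin: centre of the disc's underside (6 mm above the table when standing on its step, 12 mm above the dish's underside when seated on the rim), z up.
- dish_3: Loose open glass culture dish, 66 mm across, 12 mm high, floor 2 mm thick, opening about 54 mm, 0.12 kg. Two or three dishes are present. Origin: centre of the underside, z up.
- cover_3: Loose grey round cover: disc 72 mm across, 4 mm thick, with a locating step 42 mm across, 6 mm deep beneath and a round knob 24 mm across on top (z 4 to 26 mm). The three covers are alike and fit any dish. Origin: centre of the disc's underside (6 mm above the table when standing on its step, 12 mm above the dish's underside when seated on the rim), z up.
- yellow_tub: Bystander: closed yellow tub, 66 mm across, 41 mm high, to be left alone. Origin: centre of the underside.
- tape_roll: Bystander: roll of masking tape lying flat, 103 mm across, 25 mm high, to be left alone. Origin: centre of the underside.
Mind the look-alikes: they are no part of the job. Leave any red look-alike of the dish_1 alone.

How it is judged (in metres and radians):
On the way, in this order (a step that is already met when the one before it is completed fails the run):
1. the lamp is locked on the post (mast on the collar, button out through the hole) and every dish has a cover seated on its rim (horizontal distance between lamp and post_seat below 0.005 m and z of lamp in the frame of post_seat below 0.003 m and angle between lamp's own z axis and vertical below 0.06 rad and value of joint spring_button below 0.002 m and ((horizontal distance between cover_1 and dish_1 below 0.009 m and z of cover_1 in the frame of dish_1 between 0.009 and 0.0145 m and angle between cover_1's own z axis and vertical below 0.06 rad) or (horizontal distance between cover_2 and dish_1 below 0.009 m and z of cover_2 in the frame of dish_1 between 0.009 and 0.0145 m and angle between cover_2's own z axis and vertical below 0.06 rad) or (horizontal distance between cover_3 and dish_1 below 0.009 m and z of cover_3 in the frame of dish_1 between 0.009 and 0.0145 m and angle between cover_3's own z axis and vertical below 0.06 rad)) and ((horizontal distance between cover_1 and dish_2 below 0.009 m and z of cover_1 in the frame of dish_2 between 0.009 and 0.0145 m and angle between cover_1's own z axis and vertical below 0.06 rad) or (horizontal distance between cover_2 and dish_2 below 0.009 m and z of cover_2 in the frame of dish_2 between 0.009 and 0.0145 m and angle between cover_2's own z axis and vertical below 0.06 rad) or (horizontal distance between cover_3 and dish_2 below 0.009 m and z of cover_3 in the frame of dish_2 between 0.009 and 0.0145 m and angle between cover_3's own z axis and vertical below 0.06 rad)) and ((horizontal distance between cover_1 and dish_3 below 0.009 m and z of cover_1 in the frame of dish_3 between 0.009 and 0.0145 m and angle between cover_1's own z axis and vertical below 0.06 rad) or (horizontal distance between cover_2 and dish_3 below 0.009 m and z of cover_2 in the frame of dish_3 between 0.009 and 0.0145 m and angle between cover_2's own z axis and vertical below 0.06 rad) or (horizontal distance between cover_3 and dish_3 below 0.009 m and z of cover_3 in the frame of dish_3 between 0.009 and 0.0145 m and angle between cover_3's own z axis and vertical below 0.06 rad))), for 0.3 s.
2. the start key is pressed until it clicks (value of joint start_key above 0.0036 m), for 0.05 s.
At the end, for the whole second after the job is handed in: Lamp upright on the collar (3 mm in height, 5 mm sideways, 0.06 rad), spring button out (under 2 mm in); each dish present lies level with a level cover on its rim (centred to 9 mm, disc 9 to 14.5 mm above the dish's underside); start key released (under 1.5 mm); all at rest (all of step 1 and angle between each of dish_1, dish_2, dish_3's own z axis and vertical below 0.06 rad and value of joint start_key below 0.0015 m and linear speed of each of lamp, dish_1, dish_2, dish_3 below 0.02 m/s); the robot touches nothing.
It fails at once if the start key is pressed on past its click (more than 6.3 mm) (value of joint start_key above 0.0063 m).
It fails at once if the yellow tub is moved more than 5 cm (distance of yellow_tub from where it was at the start of the episode above 0.05 m).
It fails at once if the tape roll is moved more than 5 cm (distance of tape_roll from where it was at the start of the episode above 0.05 m).
Of dish_1, dish_2, dish_3 only 2 to 3 are there at a start; the rules pass over those that are not, and their reading is None.
At some moment in a run one of dish_1, dish_2, dish_3 may be knocked a few centimetres aside while the robot is not near it.
It also fails if it takes over 200 s, if anything falls off the work surface, if the arm or the gripper's body presses on something with over 40 N, if the wrist force passes 120 N, or if a joint passes its speed limit or range.

### The arm

A 6-joint arm with a two-finger parallel gripper is mounted at the origin on the work surface; the furniture and walls round the work are solid. World frame = base frame: x ahead of the robot, y to its left, z up, the work surface at z = 0. Lengths are in mm, angles in rad, forces in N, time in s.
With the tool pointing down it reaches from about 275 to 825 mm from the base axis. Payload 5.2 kg.
Tool frame: the origin (TCP) lies at the very end of the fingers, on their centre line; the grasp point (between the pads) lies 19 mm behind it; z points along the fingers, y is the direction in which the jaws open and shut (so a half turn about z gives the same grasp; the last joint's range is limited). The gripper opens to 93 mm and grips with 3 to 60 N. Pads are 15 mm wide; open, the fingers measure 128 mm over their backs; the gripper's body (75 mm by 188 mm) begins 65 mm behind the grasp point.
Start: joints at [-0.203, 0.259, 1.535, -0, 1.348, -0.203], TCP at [550.005, 0.023, 218.653] pointing down, gripper open.
Joint ranges: [-3.14, 3.14], [-0.91, 2.08], [0.19, 2.58], [-1.22, 4.36], [0.22, 2.71], [-3.12, 3.12]. Speed limits (rad/s): [2.57, 2.57, 3.14, 3.14, 3.14, 3.14].

### API

Orientations are given as [roll, pitch, yaw] about the fixed x, y, z axes, in that order (R = Rz(yaw) Ry(pitch) Rx(roll)).
In Python, from bench import robot gives the robot as it stands. The module is installed in compiled form; this text tells all that it offers. Calls block until the motion is done:
- robot.move_ptp(position, orientation): joint-space move of the TCP to a pose.
- robot.move_linear(position, ori=None, speed=150, f_stop=None): straight line of the TCP; ori=None keeps the orientation; speed is the mean speed in mm/s. With f_stop (N) it stops when the force on the tool has changed by that much, and returns True; else False.
- robot.move_j(angles): joint-space move.
- robot.move_gripper(opening): opening from 0.0 (shut) to 1.0 (fully open); the grip force is fixed at half the most; returns when the fingers have stopped.
- robot.sleep(seconds).
- robot.inverse_kinematics(position, orientation): joint angles nearest the present ones, or None.
- robot.get_image(name): name is "scene" or "side" or "wrist"; returns a dict with "img" (480x640x3 uint8, blue, green, red), "fovy" (degrees; the focal length in pixels is half the picture's height over the tangent of half this angle, whatever the lens; pixels are square), "cx", "cy" (the principal point, pixels), "eye" and "orientation" of the camera in the world. Camera axes: x right, y down, z forward; pixel columns grow to the right and rows downward; lengths in mm; the calibration is good to about 2 mm. A picture is of the moment at which its call begins. There is no depth.
A pose or a line that the arm cannot do raises robot.MotionError and nothing moves.
- robot.hand_in(): hands the job in, once; it reports no verdict.
Readings, each from a call of its own:
- robot.current_t(): time.
- robot.current_qpos(): joint angles.
- robot.current_joint_vel(): joint speeds.
- robot.current_joint_efforts(): joint torques, N m.
- robot.current_tcp_pos(): TCP position.
- robot.current_eef_rot(): TCP orientation.
- robot.current_contact_force(): force on the tool from outside, world axes, zero at the start.
- robot.current_ft_torque(): the same for the moment, N m.
- robot.current_gripper_width(): opening from 0.0 (shut) to 1.0 (fully open).
Only numpy, scipy, OpenCV 4.12 (cv2) and the standard library are available. Lean on these libraries where they do the work, as an engineer would, in place of code of your own. Each camera call takes 0.05 s, during which the arm holds its last target.

## Working session

There is one attempt and no reset: what is moved stays moved. The work goes in short steps, each a Python script; the robot and the scene stay as the last script left them, time stands still between calls to the robot, and variables do not carry over. Pictures are saved under pics/ and viewed, and the job is handed in when it is done.

```bash
mkdir -p pics
cat > h.py <<'E'
import numpy as np, cv2
from bench import robot
from scipy.spatial.transform import Rotation as R
def snap(name,fn=None):
    d=robot.get_image(name)
    if fn: cv2.imwrite('pics/'+fn,d['img'])
    return d
def cam(d):
    f=240/np.tan(np.radians(d['fovy'])/2)
    return f,d['cx'],d['cy'],np.array(d['eye'],float),R.from_euler('xyz',d['orientation']).as_matrix()
def pix2w(d,u,v,z):
    f,cx,cy,e,M=cam(d)
    r=M@np.array([(u-cx)/f,(v-cy)/f,1.]); return e+r*(z-e[2])/r[2]
def w2pix(d,p):
    f,cx,cy,e,M=cam(d)
    q=M.T@(np.array(p,float)-e); return np.array([cx+f*q[0]/q[2],cy+f*q[1]/q[2]])
E
python3 - <<'E'
from h import *
for n in ['scene','side','wrist']:
    d=snap(n,n+'0.png'); print(n,d['fovy'],d['cx'],d['cy'],d['eye'],d['orientation'],d['img'].shape)
print(robot.current_t(),robot.current_eef_rot())
E
```

```text
scene 47.63869955938972 318.3879676675993 235.57142248007676 [-5.71893117e-01  8.46726005e+02  1.14553568e+03] [-2.43196685e+00 -1.30907023e-03 -2.66338319e+00] (480, 640, 3)
side 50.33002643741486 314.43558081605016 246.75975951910226 [ -60.66987331 -852.40534576  657.55064004] [-2.10531868 -0.0163161  -0.48811053] (480, 640, 3)
wrist 69.2444925754289 310.7576571325483 241.65876627655607 [549.63510025  74.35672358 383.45219756] [2.87183143e+00 1.82797872e-03 3.79198587e-04] (480, 640, 3)
0.15 [-3.14024108e+00 -2.65294997e-04  1.57074906e+00]
```

View pics/scene0.png

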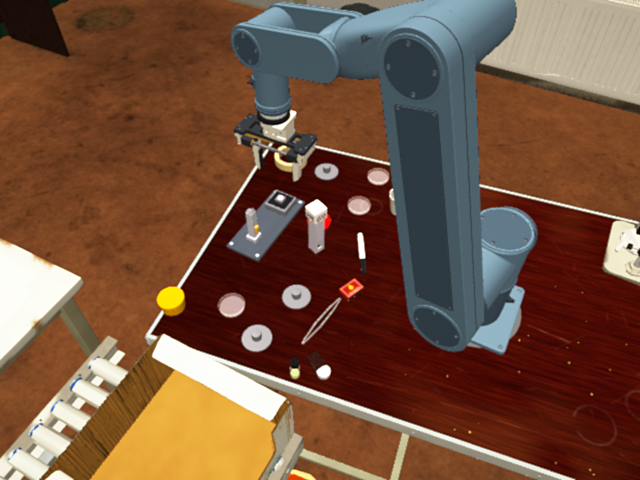

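View pics/side0.png

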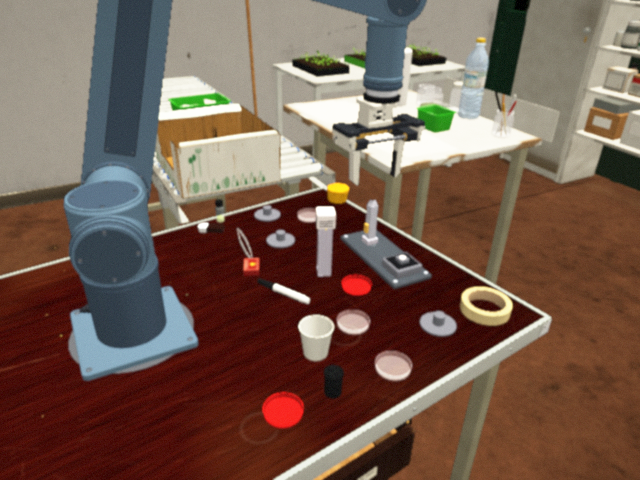

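View pics/wrist0.png

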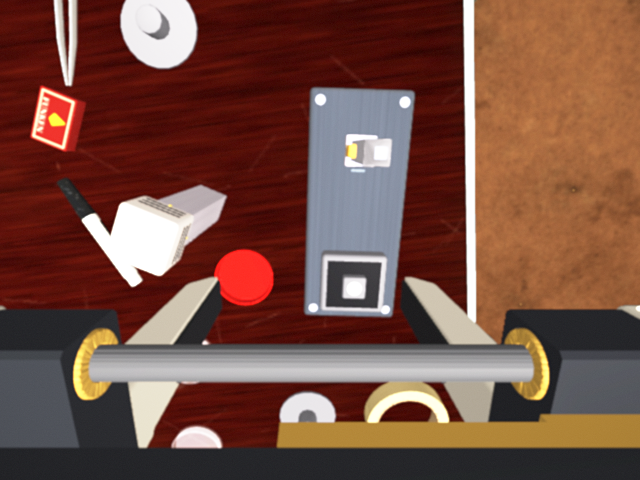

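Run:
```python
from h import *
S=robot.get_image('scene');D=robot.get_image('side');W=robot.get_image('wrist')
for n,u,v,z in [('dA',231,304,12),('dB',359,205,12),('dC',378,176,12),('c1',256,333,28),('c2',296,292,28),('c3',326,168,28),('tub',171,295,41),('tape',292,158,25),('lamptop',317,207,161)]: print('S',n,pix2w(S,u,v,z).round())
for n,u,v,z in [('dA',308,214,12),('dB',353,320,12),('dC',393,364,12),('c1',267,209,28),('c2',280,234,28),('c3',438,317,28),('red1',356,284,10),('red2',283,410,10),('lamptop',325,211,161),('tub',338,188,41),('cup',316,340,0),('blackjar',333,380,0),('tape',487,302,25)]: print('D',n,pix2w(D,u,v,z).round())
for n,u,v,z in [('p1',320,100,12),('p2',405,102,12),('p3',385,310,12),('p4',313,308,12),('post',382,152,130),('key',354,287,44),('button',352,151,54),('c2',149,19,28),('lamp',151,236,161)]: print('W',n,pix2w(W,u,v,z).round())
for n in 'SD':
  d={'S':S,'D':D}[n]
  c=d['img']
cv2.imwrite('pics/s_crop.png',cv2.resize(S['img'][140:390,140:420],None,fx=2.4,fy=2.4,interpolation=cv2.INTER_CUBIC))
cv2.imwrite('pics/d_crop.png',cv2.resize(D['img'][170:450,190:530],None,fx=2.1,fy=2.1,interpolation=cv2.INTER_CUBIC))
```

```text
S dA [535. 280.  12.]
S dB [ 396. -176.   12.]
S dC [ 395. -313.   12.]
S c1 [431. 329.  28.]
S c2 [404. 184.  28.]
S c3 [ 544. -257.   28.]
S tub [667. 340.  41.]
S tape [ 659. -252.   25.]
S lamptop [434.  13. 161.]
D dA [528. 272.  12.]
D dB [ 394. -183.   12.]
D dC [ 393. -322.   12.]
D c1 [426. 321.  28.]
D c2 [399. 176.  28.]
D c3 [ 538. -267.   28.]
D red1 [468. -76.  10.]
D red2 [ 174. -325.   10.]
D lamptop [432.   9. 161.]
D tub [658. 332.  41.]
D cup [ 307. -190.    0.]
D blackjar [ 284. -296.    0.]
D tape [ 665. -271.   25.]
W p1 [559. 118.  12.]
W p2 [643. 116.  12.]
W p3 [ 637. -112.   12.]
W p4 [ 552. -109.   12.]
W post [600.  70. 130.]
W key [595. -69.  44.]
W button [587.  69.  54.]
W c2 [403. 184.  28.]
W lamp [444.  17. 161.]
```

View pics/s_crop.png

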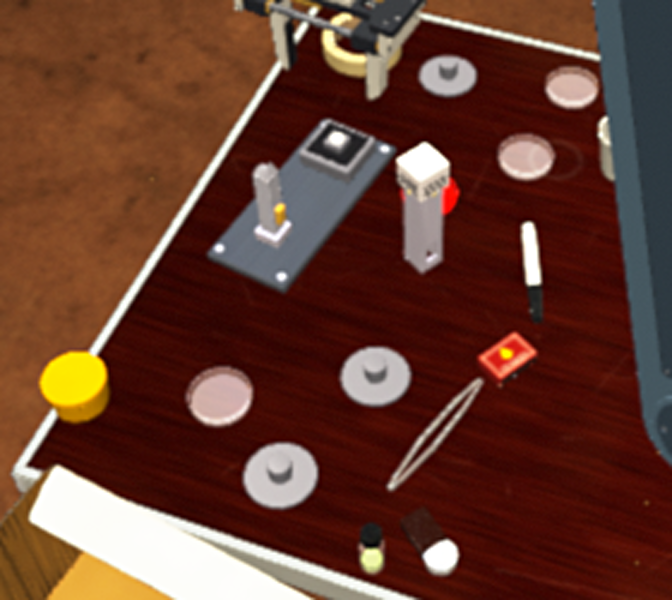

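View pics/d_crop.png

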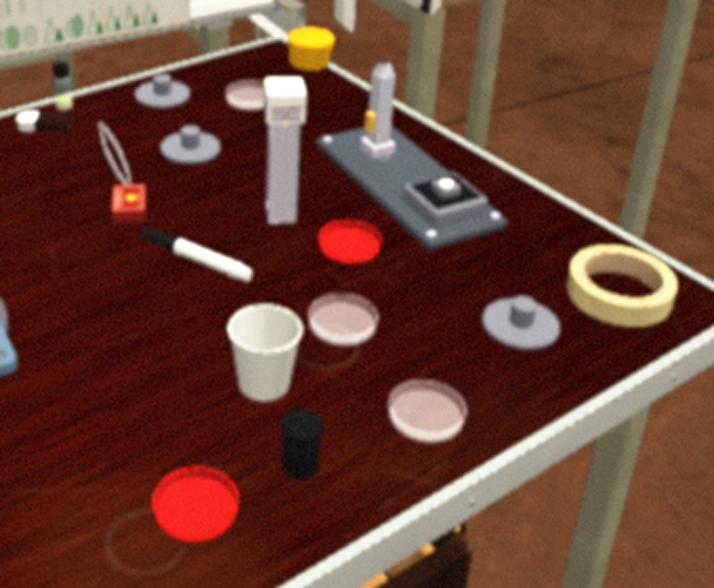

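```bash
cat >> h.py <<'E'
DOWN=[np.pi,0,np.pi/2]
E
python3 - <<'E'
from h import *
t=robot.current_t(); print(t)
for i,(x,y,z) in enumerate([(470,190,280),(430,-60,280),(450,-330,280)]):
    robot.move_ptp([x,y,z],DOWN); robot.sleep(0.2)
    d=snap('wrist',f'w1_{i}.png'); print(robot.current_t(), robot.current_qpos().round(2) if hasattr(robot.current_qpos(),'round') else robot.current_qpos())
    import pickle; pickle.dump(d,open(f'pics/w1_{i}.pkl','wb'))
E
```

```text
0.3
1.4167 [ 0.16  0.15  1.53 -0.    1.47  0.16]
2.6583 [-0.39  0.01  1.68  0.    1.45 -0.4 ]
3.9583 [-0.83  0.24  1.41  0.    1.49 -0.83]
```

View pics/w1_0.png

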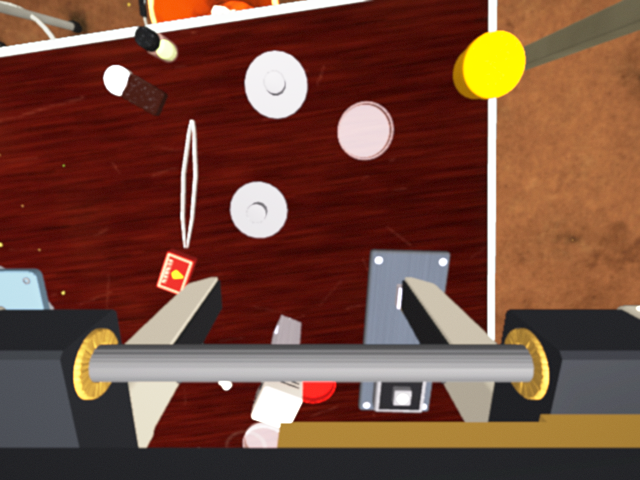

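View pics/w1_1.png

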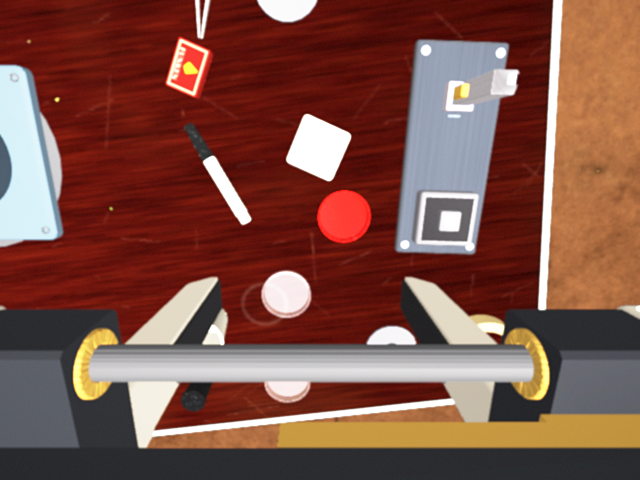

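View pics/w1_2.png

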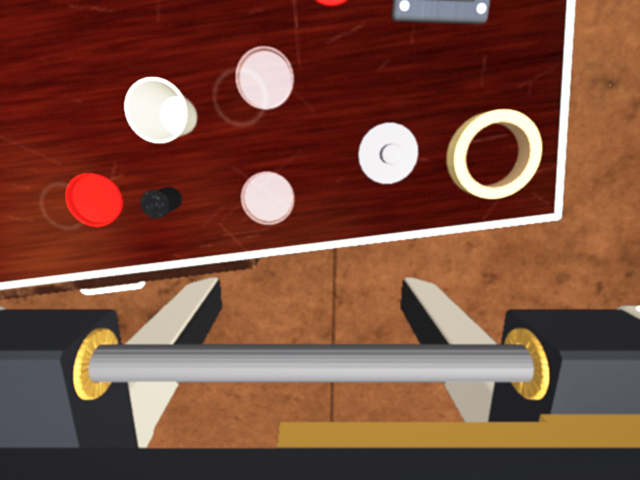

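```bash
cat >> h.py <<'E'
def blob(d,u,v,z,thr=60,r=80,dbg=None):
    """region of non-wood (green channel high) around (u,v); outline projected to plane z and min circle fitted"""
    g=d['img'][:,:,1]; m=(g>thr).astype(np.uint8)
    n,l,st,_=cv2.connectedComponentsWithStats(m)
    k=l[int(v),int(u)]
    if k==0: return None
    mm=(l==k).astype(np.uint8)
    c=max(cv2.findContours(mm,0,1)[0],key=cv2.contourArea)[:,0,:]
    P=np.array([pix2w(d,a,b,z)[:2] for a,b in c])
    # algebraic circle fit
    A=np.c_[2*P,np.ones(len(P))]; s=np.linalg.lstsq(A,(P**2).sum(1),rcond=None)[0]
    return s[:2].round(1), round(float(np.sqrt(s[2]+s[0]**2+s[1]**2)),1), st[k].tolist()
E
python3 - <<'E'
from h import *
import pickle
W=[pickle.load(open(f'pics/w1_{i}.pkl','rb')) for i in range(3)]
for n,i,u,v,z in [('dA',0,365,130,6),('c1',0,290,85,8),('c2',0,275,225,8),('dB',2,265,78,6),('dC',2,267,197,6),('c3',2,370,153,8),('red',1,343,215,6),('dB',1,286,295,6)]:
    print(n,blob(W[i],u,v,z),blob(W[i],u,v,z,90))
d=W[1]
for n,u,v,z in [('s1',426,50,12),('s2',500.5,52,12),('s3',469.5,247,12),('s4',405,244,12),('key',450.5,222,44)]: print(n,pix2w(d,u,v,z).round(1))
d=W[0]
for n,u,v,z in [('s1',379,260,12),('s2',443,262,12),('s4',366,406,12),('s3',425,407,12)]: print(n,pix2w(d,u,v,z).round(1))
d=W[1]
cv2.imwrite('pics/lampzoom.png',cv2.resize(d['img'][30:260,270:550],None,fx=2.6,fy=2.6,interpolation=cv2.INTER_CUBIC))
E
```

```text
dA (array([535.4, 279.7]), 34.0, [337, 101, 57, 60, 2717]) (array([535.4, 279.7]), 33.6, [337, 101, 57, 59, 2649])
c1 (array([429.5, 330.5]), 36.6, [244, 50, 64, 69, 3500]) (array([429.6, 330.5]), 36.3, [244, 50, 64, 69, 3441])
c2 (array([403.3, 183.7]), 36.8, [229, 181, 59, 58, 2682]) (array([403.2, 183.9]), 36.3, [230, 181, 58, 57, 2615])
dB (array([ 395.9, -179.1]), 34.0, [235, 46, 59, 65, 3028]) (array([ 395.9, -179. ]), 33.7, [235, 46, 59, 64, 2965])
dC (array([ 395.1, -319.3]), 34.3, [240, 171, 55, 55, 2361]) (array([ 395. , -319.1]), 33.7, [240, 171, 55, 54, 2287])
c3 (array([ 544.5, -263.6]), 36.8, [358, 122, 61, 63, 3029]) (array([ 544.4, -263.5]), 36.3, [358, 122, 61, 62, 2953])
red None None
dB (array([ 396.4, -181.4]), 35.0, [261, 270, 51, 49, 1967]) (array([ 396.3, -181.2]), 34.4, [261, 270, 50, 48, 1894])
s1 [559.1 118.9  12. ]
s2 [643.  117.1  12. ]
s3 [ 636.5 -111.3   12. ]
s4 [ 552.4 -107.5   12. ]
key [595.  -71.3  44. ]
s1 [559.3 118.   12. ]
s2 [643.4 115.1  12. ]
s4 [ 551.6 -110.5   12. ]
s3 [ 639.4 -112.4   12. ]
```

View pics/lampzoom.png

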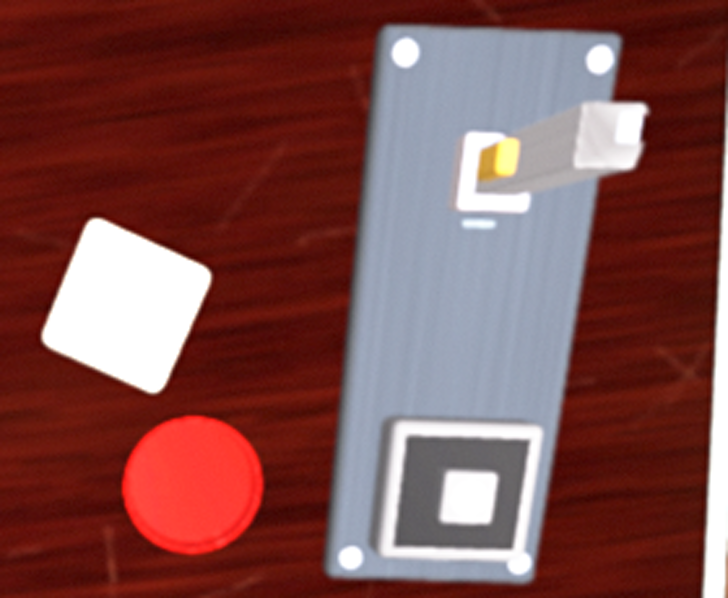

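Run:
```python
from h import *
import pickle
d=pickle.load(open('pics/w1_1.pkl','rb'))
print(d['eye'],d['orientation'])
m=(d['img'][:,:,1]>120).astype(np.uint8); n,l,st,_=cv2.connectedComponentsWithStats(m); k=l[147,318]; print(st[k])
c=max(cv2.findContours((l==k).astype(np.uint8),0,1)[0],key=cv2.contourArea)[:,0,:]
P=np.array([pix2w(d,a,b,161)[:2] for a,b in c],np.float32)
print(cv2.minAreaRect(P))
S=robot.get_image('scene'); p=w2pix(S,[434,13,30]);print(p)
D=robot.get_image('side')
x,y=p.astype(int); a=cv2.resize(S['img'][y-80:y+30,x-50:x+50],None,fx=4,fy=4,interpolation=cv2.INTER_CUBIC)
p=w2pix(D,[434,13,30]);x,y=p.astype(int);b=cv2.resize(D['img'][y-80:y+30,x-50:x+50],None,fx=4,fy=4,interpolation=cv2.INTER_CUBIC)
cv2.imwrite('pics/hole.png',np.hstack([a,b]))
```

```text
[430.03226351  15.27158161 445.50218301] [2.87174464e+00 2.19319015e-04 2.35059366e-03]
[ 286  114   65   67 2802]
((435.642333984375, 13.451457977294922), (41.18741226196289, 41.40815353393555), 66.72661590576172)
[317.04282597 240.63793359]
```

View pics/hole.png

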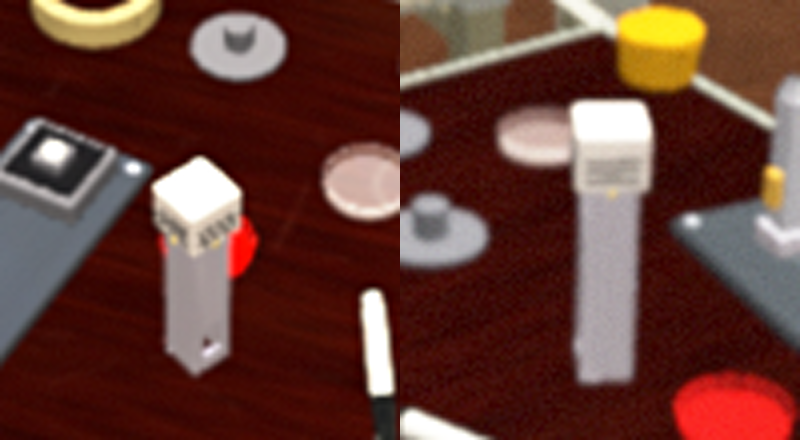

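Run:
```python
from h import *
import pickle
for i,(x,y) in enumerate([(600,-6),(560,30)]):
    robot.move_ptp([x,y,250],DOWN); robot.sleep(0.3)
    d=snap('wrist',f'w2_{i}.png'); pickle.dump(d,open(f'pics/w2_{i}.pkl','wb'))
    print(d['eye'])
for o in [np.pi-0.406,np.pi-0.03,-0.03]:
    for p in [[436,13,124],[600,68,300],[600,68,240],[600,68,140]]:
        q=robot.inverse_kinematics(p,[np.pi,0,o]); print(o,p,None if q is None else np.round(q,2))
# tilted: tool z=(c,0,-c)
for pit in [-1,1]:
  for yaw in [np.pi-0.03,-0.03]:
    ori=(R.from_euler('z',-0.03)*R.from_euler('y',-np.pi/4)*R.from_euler('z',0.03)*R.from_euler('xyz',[np.pi,0,yaw]))
    z=ori.apply([0,0,1]); q=robot.inverse_kinematics([580,69,52],ori.as_euler('xyz')); print(yaw,z.round(2),None if q is None else np.round(q,2))
```

```text
[599.91767721  67.32890465 415.61147501]
[560.4580437  103.68827742 415.3035554 ]
2.735592653589793 [436, 13, 124] [-0.23  0.15  1.93  0.    1.06 -1.39]
2.735592653589793 [600, 68, 300] [-0.07  0.32  1.26  0.    1.57 -1.24]
2.735592653589793 [600, 68, 240] [-0.07  0.34  1.36  0.    1.43 -1.24]
2.735592653589793 [600, 68, 140] [-0.07  0.41  1.51  0.    1.22 -1.24]
3.1115926535897933 [436, 13, 124] [-0.23  0.15  1.93  0.    1.06 -1.77]
3.1115926535897933 [600, 68, 300] [-0.07  0.32  1.26  0.    1.57 -1.61]
3.1115926535897933 [600, 68, 240] [-0.07  0.34  1.36  0.    1.43 -1.61]
3.1115926535897933 [600, 68, 140] [-0.07  0.41  1.51  0.    1.22 -1.61]
-0.03 [436, 13, 124] [-0.23  0.15  1.93 -0.    1.06  1.37]
-0.03 [600, 68, 300] [-0.07  0.32  1.26 -0.    1.57  1.53]
-0.03 [600, 68, 240] [-0.07  0.34  1.36 -0.    1.43  1.53]
-0.03 [600, 68, 140] [-0.07  0.41  1.51 -0.    1.22  1.53]
3.1115926535897933 [ 0.71 -0.02 -0.71] [-0.11  0.35  2.35  2.98  0.35  1.67]
-0.03 [ 0.71 -0.02 -0.71] [-0.11  0.35  2.35  2.98  0.35 -1.48]
3.1115926535897933 [ 0.71 -0.02 -0.71] [-0.11  0.35  2.35  2.98  0.35  1.67]
-0.03 [ 0.71 -0.02 -0.71] [-0.11  0.35  2.35  2.98  0.35 -1.48]
```

View pics/w2_0.png

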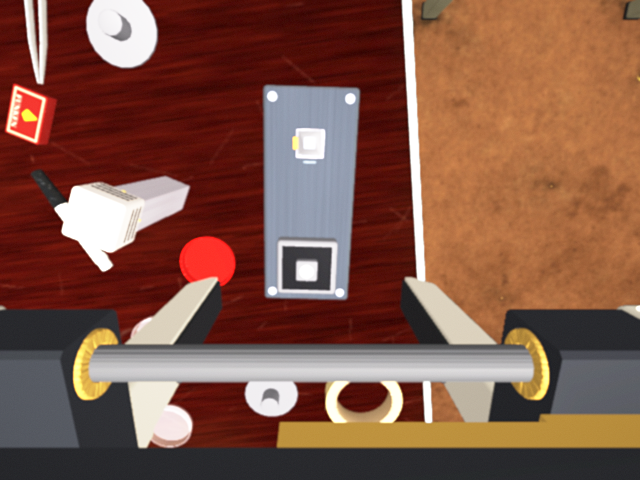

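View pics/w2_1.png

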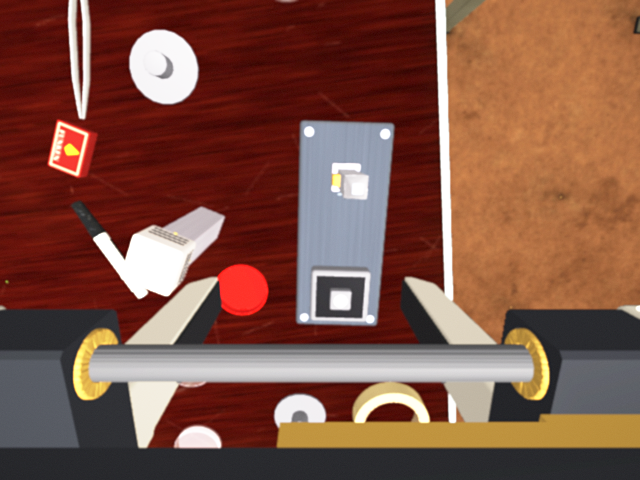

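Run:
```python
from h import *
import pickle
res=[]
for f,pts in [('w2_0',[(272,96),(350,98),(340,293),(272,291)]),('w2_1',[(309,131),(385,133),(370,319),(304.5,317)])]:
    d=pickle.load(open(f'pics/{f}.pkl','rb'))
    g=d['img'][:,:,1].astype(float)
    P=[]
    for u,v in pts:
        w=g[int(v)-7:int(v)+8,int(u)-7:int(u)+8]; m=np.clip(w-200,0,None)
        # restrict to central
        yy,xx=np.mgrid[-7:8,-7:8]; m*= (xx**2+yy**2<45)
        P.append(pix2w(d,int(u)+(m*xx).sum()/m.sum(),int(v)+(m*yy).sum()/m.sum(),12)[:2])
    P=np.array(P); c=P.mean(0)
    yaw=[np.arctan2(*(P[1]-P[0])[::-1]),np.arctan2(*(P[2]-P[3])[::-1]),-np.arctan2(*(P[0]-P[3])),-np.arctan2(*(P[1]-P[2]))]
    print(P.round(1).tolist(),c.round(1),np.round(yaw,3))
d=pickle.load(open('pics/w2_0.pkl','rb')); print('posttop',pix2w(d,311,143,130).round(1),'key',pix2w(d,306.5,270.5,44).round(1))
d=pickle.load(open('pics/w2_1.pkl','rb')); print('posttop',pix2w(d,357,185,130).round(1),'key',pix2w(d,341,300,44).round(1))
d=pickle.load(open('pics/w2_0.pkl','rb'))
cv2.imwrite('pics/postzoom.png',cv2.resize(d['img'][100:190,250:370],None,fx=6,fy=6,interpolation=cv2.INTER_CUBIC))
```

```text
[[557.9, 118.9], [642.2, 116.4], [635.4, -110.3], [551.1, -107.8]] [596.6   4.3] [-0.03 -0.03 -0.03 -0.03]
[[558.1, 118.8], [642.3, 116.3], [634.8, -110.2], [551.3, -108.0]] [596.6   4.2] [-0.03  -0.027 -0.03  -0.033]
posttop [600.1  69.1 130. ] key [594.9 -69.6  44. ]
posttop [598.   72.6 130. ] key [595.4 -69.5  44. ]
```

View pics/postzoom.png

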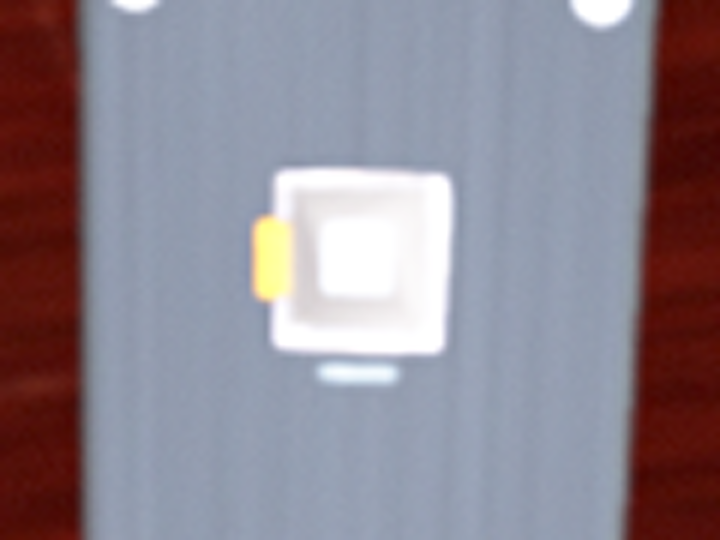

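Run:
```python
from h import *
o=[np.pi,0,np.pi-0.406]
robot.move_gripper(1.0)
robot.move_ptp([435.6,13.5,230],o)
print(robot.move_linear([435.6,13.5,127],speed=120,f_stop=8))
robot.move_gripper(0.0); print(robot.current_gripper_width()*93, robot.current_tcp_pos(), robot.current_contact_force())
robot.move_linear([435.6,13.5,260],speed=120)
print(robot.current_contact_force(),robot.current_gripper_width()*93)
o=[np.pi,0,np.pi-0.030]
robot.move_ptp([560,69.2,285],o)
robot.sleep(0.5)
snap('scene','l1s.png');snap('side','l1d.png');snap('wrist','l1w.png');print(robot.current_tcp_pos(),robot.current_t())
```

```text
False
39.6946588212489 [435.62057926  13.47488169 127.0084169 ] [-0.47732738 -0.96714315  0.13877157]
[-0.08050437 -0.52256591 -3.13973518] 39.78164709568376
[559.94556353  69.12539199 285.13326876] 12.1917
```

View pics/l1w.png

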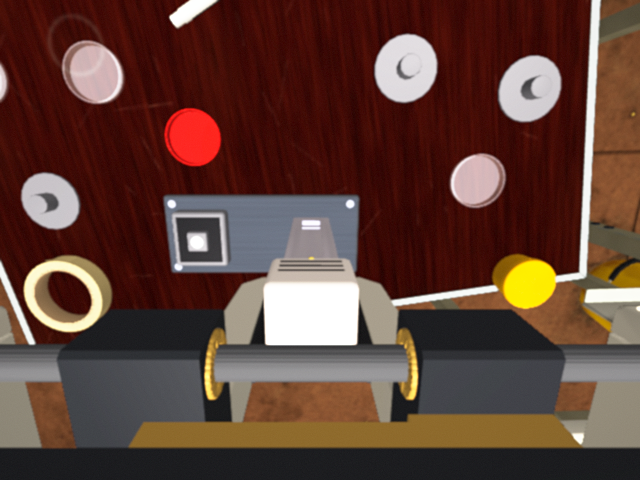

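View pics/l1s.png

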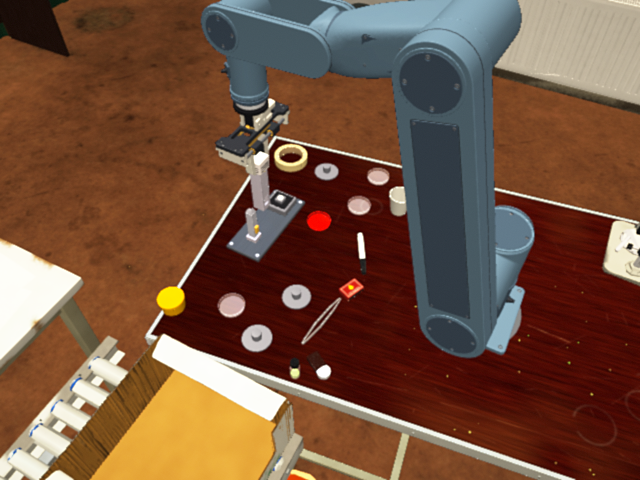

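View pics/l1d.png

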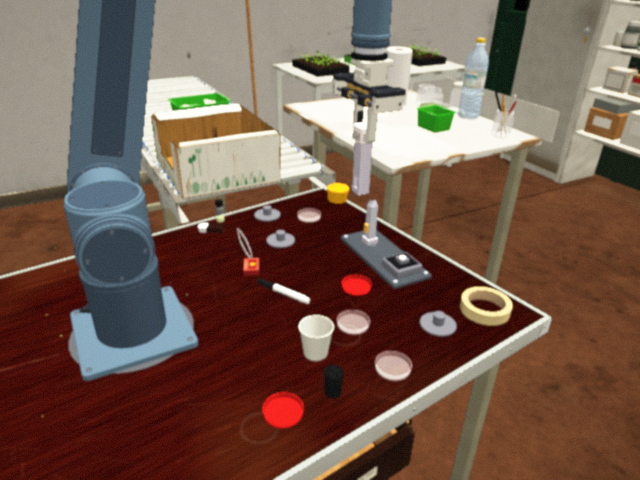

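Run:
```python
from h import *
robot.move_linear([598.6,69.2,270],speed=100); robot.sleep(0.5)
print(robot.current_tcp_pos())
for n in ['scene','side']:
    d=robot.get_image(n); p=w2pix(d,[598.6,69.2,130]); x,y=p.astype(int)
    print(n,p, w2pix(d,[598.6,69.2,143]),w2pix(d,[598.6,69.2,26]),(x-35,y-50))
    cv2.imwrite(f'pics/al_{n}.png',cv2.resize(d['img'][y-50:y+50,x-35:x+35],None,fx=6,fy=6,interpolation=cv2.INTER_CUBIC))
a=cv2.imread('pics/al_scene.png');b=cv2.imread('pics/al_side.png');cv2.imwrite('pics/al.png',np.hstack([a,b])[:600,:800])
```

```text
[598.4955562   69.2260728  270.21943878]
scene [250.22844709 207.86980969] [249.75144371 204.3598725 ] [253.81539687 234.26368691] (np.int64(215), np.int64(157))
side [372.87925246 198.77002819] [373.28202947 193.86562711] [369.80596318 236.19183456] (np.int64(337), np.int64(148))
```

View pics/al.png

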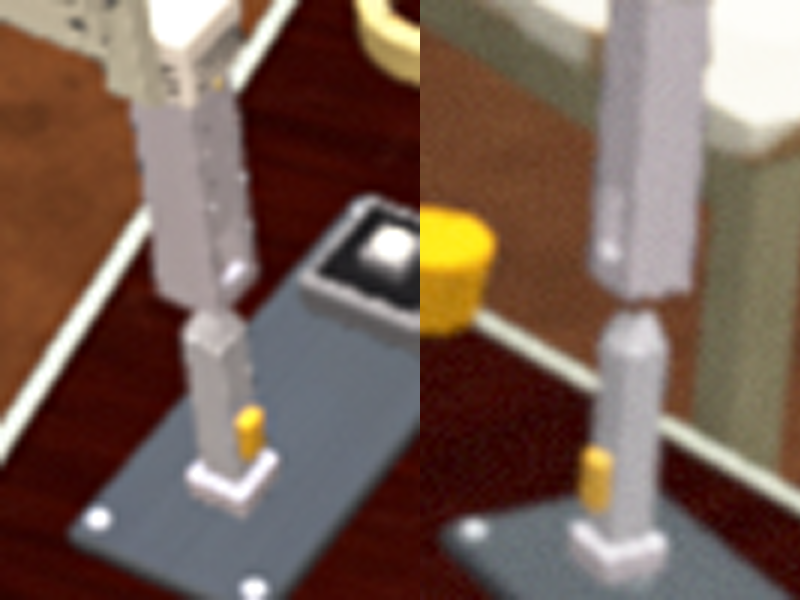

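Run:
```python
from h import *
print(robot.current_contact_force(),robot.current_ft_torque())
for z in [250,235,220,205]:
    s=robot.move_linear([598.6,69.2,z],speed=40,f_stop=10)
    print(z,s,robot.current_tcp_pos().round(1),robot.current_contact_force().round(2),np.round(robot.current_ft_torque(),3))
    if s: break
```

```text
[-0.37030771 -0.27373896 -2.32351399] [ 0.09233069 -0.04323162  0.01703958]
250 False [598.6  69.2 249.9] [-0.76  0.1  -1.9 ] [ 0.067 -0.068  0.071]
235 False [598.5  69.2 234.7] [ 0.16 -1.14 -1.54] [ 0.146 -0.091 -0.042]
220 False [598.5  69.2 219.7] [ 0.21  1.06 -2.46] [ 0.089 -0.058 -0.   ]
205 False [598.5  69.2 204.7] [ 0.42 -0.28 -2.56] [ 0.066 -0.052 -0.019]
```

Run:
```python
from h import *
s=robot.move_linear([598.6,69.2,192],speed=20,f_stop=5)
print(s,robot.current_tcp_pos(),robot.current_contact_force())
robot.move_gripper(0.8); robot.sleep(0.3)
robot.move_linear([598.6,69.2,290],speed=150)
robot.move_gripper(0.0)
yaw=np.pi-0.03
rt=R.from_euler('z',-0.03)*R.from_euler('y',-np.pi/4)*R.from_euler('z',0.03)
for nm,yw in [('camback',np.pi-0.03),('camfront',-0.03)]:
    ori=(rt*R.from_euler('xyz',[np.pi,0,yw]))
    print(nm,ori.apply([1,0,0]).round(2),robot.current_qpos().round(2))
    for p in [[500,72,110],[520,72,60],[565,71,49]]:
        q=robot.inverse_kinematics(p,ori.as_euler('xyz')); print(None if q is None else np.round(q,2))
for n in ['scene','side']:
    d=robot.get_image(n); x,y=w2pix(d,[598.6,69.2,100]).astype(int)
    cv2.imwrite(f'pics/b_{n}.png',cv2.resize(d['img'][y-50:y+50,x-35:x+35],None,fx=6,fy=6,interpolation=cv2.INTER_CUBIC))
a=cv2.imread('pics/b_scene.png');b=cv2.imread('pics/b_side.png');cv2.imwrite('pics/b.png',np.hstack([a,b])[:600,:800])
print(robot.current_t())
```

```text
True [598.48230124  69.21691222 192.83780498] [-0.12402749 -0.60541714  4.5358703 ]
camback [-0.71  0.02 -0.71] [-0.07  0.32  1.28  0.    1.55 -1.61]
None
[-0.12  0.27  2.48  2.97  0.4   1.66]
[-0.11  0.35  2.39  3.    0.38  1.65]
camfront [ 0.71 -0.02  0.71] [-0.07  0.32  1.28  0.    1.55 -1.61]
None
[-0.12  0.27  2.48  2.97  0.4  -1.48]
[-0.11  0.35  2.39  3.    0.38 -1.49]
19.35
```

View pics/b.png

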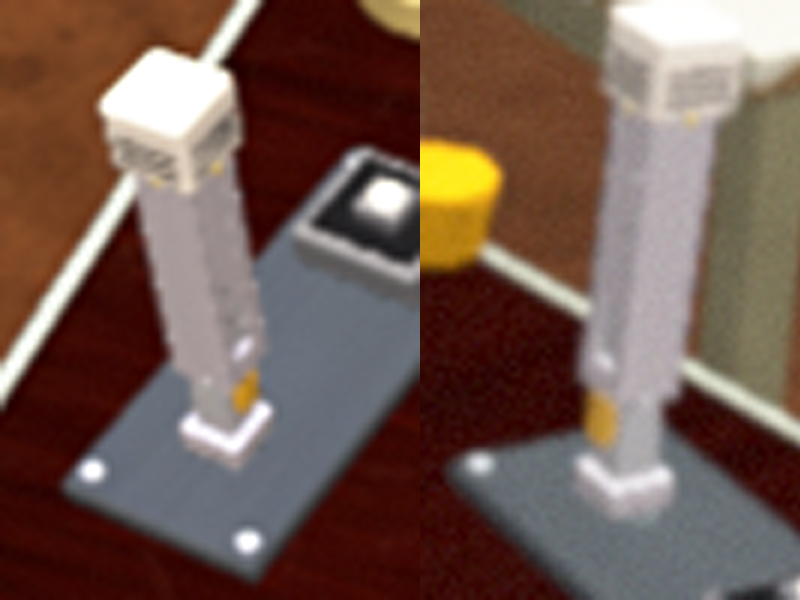

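Run:
```python
from h import *
for deg in [35,45]:
  rt=R.from_euler('z',-0.03)*R.from_euler('y',-np.radians(deg))*R.from_euler('z',0.03)
  for yw in [np.pi-0.03]:
    ori=(rt*R.from_euler('xyz',[np.pi,0,yw])).as_euler('xyz')
    for z in [45,80,120,160,200,260,320]:
      row=[]
      for x in [480,510,540,570]:
        q=robot.inverse_kinematics([x,72,z],ori); row.append('None' if q is None else str(np.round(q,2)[1:5]))
      print(deg,z,row)
```

```text
35 45 ['None', 'None', 'None', 'None']
35 80 ['None', 'None', 'None', 'None']
35 120 ['None', 'None', 'None', '[0.14 2.16 0.16 0.23]']
35 160 ['[-0.11  2.29  0.15  0.36]', '[-0.04  2.23  0.13  0.35]', '[0.01 2.17 0.12 0.35]', '[0.07 2.11 0.1  0.35]']
35 200 ['[-0.18  2.22  0.11  0.49]', '[-0.11  2.17  0.1   0.48]', '[-0.05  2.11  0.09  0.47]', '[0.01 2.06 0.08 0.47]']
35 260 ['[-0.25  2.11  0.09  0.68]', '[-0.19  2.06  0.08  0.65]', '[-0.12  2.01  0.07  0.64]', '[-0.06  1.96  0.06  0.63]']
35 320 ['[-0.3   1.99  0.07  0.84]', '[-0.23  1.95  0.06  0.82]', '[-0.17  1.9   0.06  0.8 ]', '[-0.11  1.85  0.05  0.79]']
45 45 ['None', '[0.32 2.52 2.99 0.48]', '[0.34 2.45 3.   0.44]', '[0.37 2.38 3.01 0.39]']
45 80 ['[0.15 2.55 2.9  0.35]', '[0.19 2.48 2.92 0.32]', '[0.23 2.42 2.94 0.29]', '[0.26 2.35 2.95 0.26]']
45 120 ['None', 'None', 'None', 'None']
45 160 ['None', 'None', 'None', 'None']
45 200 ['[-0.22  2.37  0.37  0.22]', 'None', 'None', 'None']
45 260 ['[-0.32  2.26  0.2   0.43]', '[-0.25  2.22  0.18  0.4 ]', '[-0.18  2.17  0.16  0.37]', '[-0.11  2.12  0.14  0.36]']
45 320 ['[-0.38  2.14  0.14  0.61]', '[-0.31  2.1   0.13  0.57]', '[-0.24  2.06  0.11  0.55]', '[-0.18  2.01  0.1   0.53]']
```

```bash
cat >> h.py <<'E'
def tilt(deg,yw=-0.03):
    rt=R.from_euler('z',-0.03)*R.from_euler('y',-np.radians(deg))*R.from_euler('z',0.03)
    return (rt*R.from_euler('xyz',[np.pi,0,yw])).as_euler('xyz')
E
python3 - <<'E'
from h import *
robot.move_linear([480,72,290],speed=250)
robot.move_ptp([480,72,260],[np.pi,0,-0.03])
robot.move_ptp([480,72,220],tilt(35))
a=np.array(robot.current_qpos()); print(a.round(2))
b=np.array(robot.inverse_kinematics([490,72,80],tilt(45))); print(b.round(2))
for k in [0.25,0.5,0.75]:
    robot.move_j((a+k*(b-a)).tolist()); print(robot.current_tcp_pos().round(),robot.current_eef_rot().round(2))
robot.move_j(b.tolist()); print(robot.current_tcp_pos(),robot.current_contact_force(),robot.current_t())
robot.sleep(.3); snap('side','p1d.png'); snap('wrist','p1w.png')
E
```

```text
[-0.12 -0.21  2.18  0.1   0.56  1.41]
[-0.14  0.16  2.53  2.91  0.34 -1.43]
[489. 177. 188.] [-2.88 -0.66  0.03]
[518. 204. 183.] [-2.77 -0.81 -0.02]
[533. 155. 151.] [-2.88 -0.89 -0.07]
[491.20609499  72.354607    81.06397992] [-0.35282158  0.63526892 -0.28776407] 26.325
```

View pics/p1d.png

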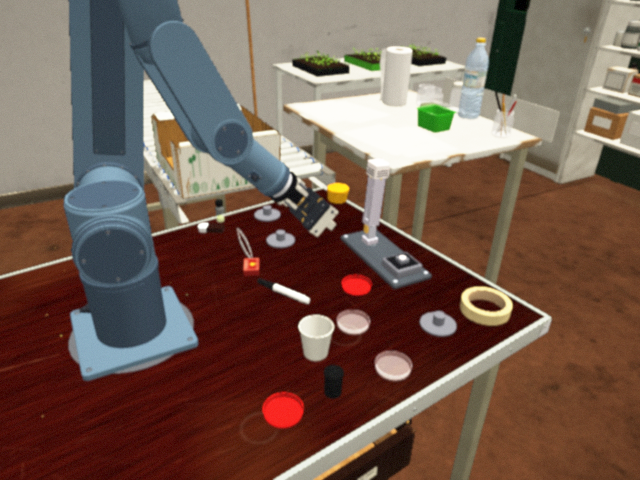

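View pics/p1w.png

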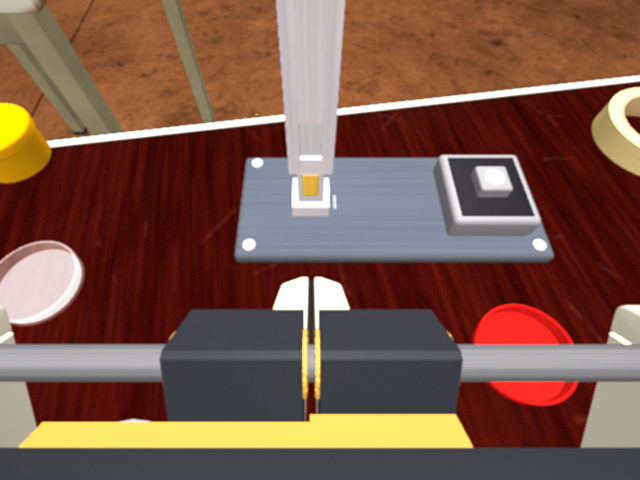

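Run:
```python
from h import *
o=tilt(45)
U=np.array([np.cos(-0.03),np.sin(-0.03),0]); P=np.array([598.55,69.2,0])
def at(s,z): p=P+s*U; p[2]=z; return p.tolist()
robot.move_linear(at(-60,60),ori=o,speed=60)
robot.move_linear(at(-40,49),ori=o,speed=60)
robot.sleep(.3); print(robot.current_tcp_pos(),robot.current_contact_force())
s=robot.move_linear(at(-10,49),ori=o,speed=8,f_stop=3.0)
p=np.array(robot.current_tcp_pos()); print(s,p,'s=',(p-P)@U,robot.current_contact_force())
snap('side','p2d.png'); snap('wrist','p2w.png')
d=snap('side'); x,y=w2pix(d,[570,69.2,70]).astype(int)
cv2.imwrite('pics/p2z.png',cv2.resize(d['img'][y-50:y+50,x-60:x+60],None,fx=6,fy=6,interpolation=cv2.INTER_CUBIC))
```

```text
[558.39341767  70.44415841  49.09597795] [ 0.42293708 -0.28765206  0.17876687]
True [576.02811815  69.9039683   48.32105552] s= -22.53286364701872 [-0.75983262  0.47438371  0.63277323]
```

View pics/p2z.png

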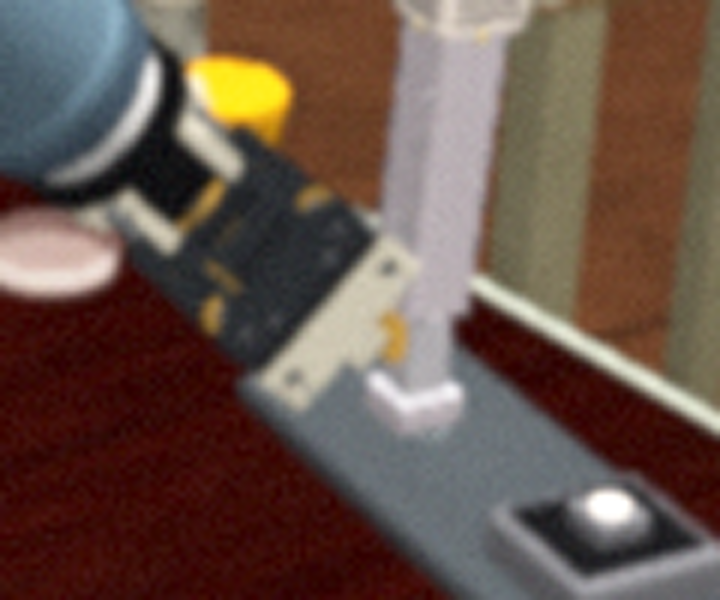

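View pics/p2w.png

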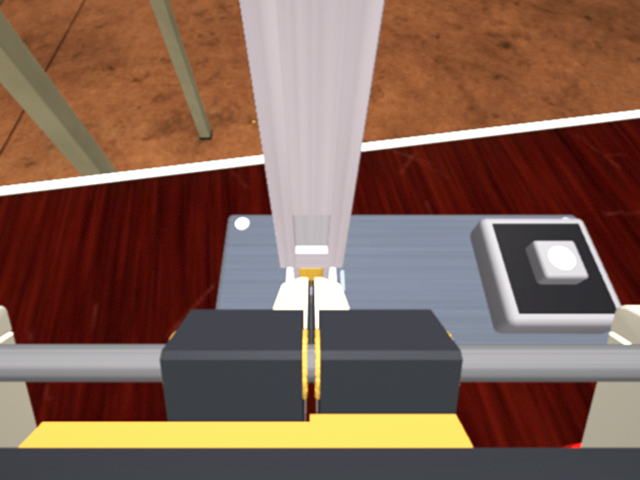

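Run:
```python
from h import *
o=tilt(45)
U=np.array([np.cos(-0.03),np.sin(-0.03),0]); P=np.array([598.55,69.2,0])
def at(s,z): p=P+s*U; p[2]=z; return p.tolist()
for s in [-22,-20,-18,-17,-16,-15.3]:
    st=robot.move_linear(at(s,49),ori=o,speed=8,f_stop=9); robot.sleep(.2)
    p=np.array(robot.current_tcp_pos()); F=np.mean([ (robot.sleep(.02),robot.current_contact_force())[1] for _ in range(5)],0)
    print(s,st,'act',((p-P)@U).round(2),p[2].round(2),F.round(2))
robot.sleep(.3)
d=snap('side'); x,y=w2pix(d,[580,69.2,80]).astype(int)
cv2.imwrite('pics/p3z.png',cv2.resize(d['img'][y-50:y+50,x-60:x+60],None,fx=6,fy=6,interpolation=cv2.INTER_CUBIC))
```

```text
-22 False act -22.44 48.62 [-1.45  0.38 -1.46]
-20 False act -20.39 48.67 [-3.4  -0.14 -2.4 ]
-18 False act -18.28 48.75 [-4.47  0.07 -3.37]
-17 False act -17.24 48.8 [-5.19  0.62 -3.78]
-16 False act -16.25 48.77 [-5.2   0.32 -4.01]
-15.3 False act -16.01 48.44 [-6.02  0.49 -4.26]
```

View pics/p3z.png

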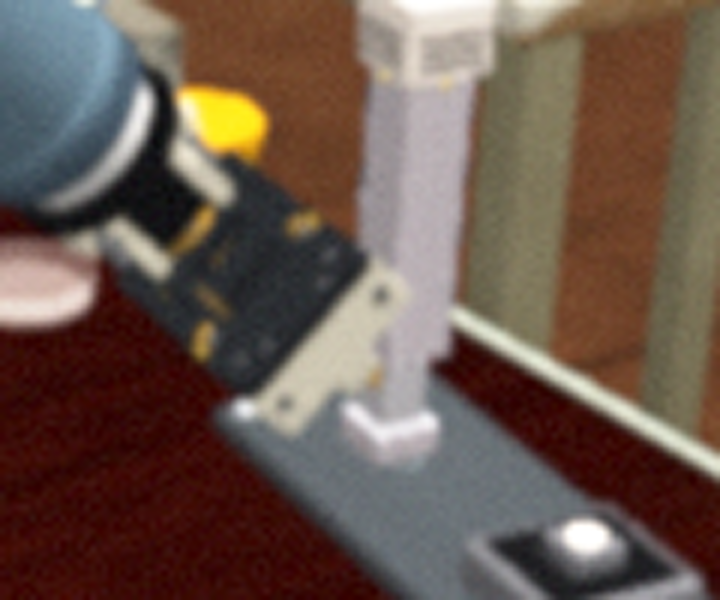

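Run:
```python
from h import *
o=tilt(45)
U=np.array([np.cos(-0.03),np.sin(-0.03),0]); P=np.array([598.55,69.2,0])
def at(s,z): p=P+s*U; p[2]=z; return p.tolist()
robot.move_linear(at(-40,48.5),ori=o,speed=25)
robot.move_linear(at(-60,60),ori=o,speed=60)
robot.sleep(.3); snap('wrist','p4w.png')
d=snap('side'); x,y=w2pix(d,[580,69.2,80]).astype(int)
cv2.imwrite('pics/p4z.png',cv2.resize(d['img'][y-50:y+50,x-60:x+60],None,fx=6,fy=6,interpolation=cv2.INTER_CUBIC))
```

```text
(no output)
```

View pics/p4z.png

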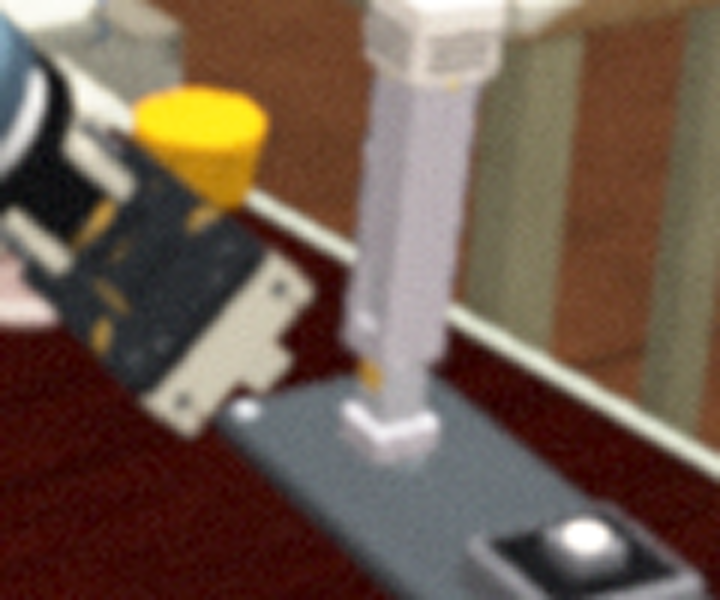

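View pics/p4w.png

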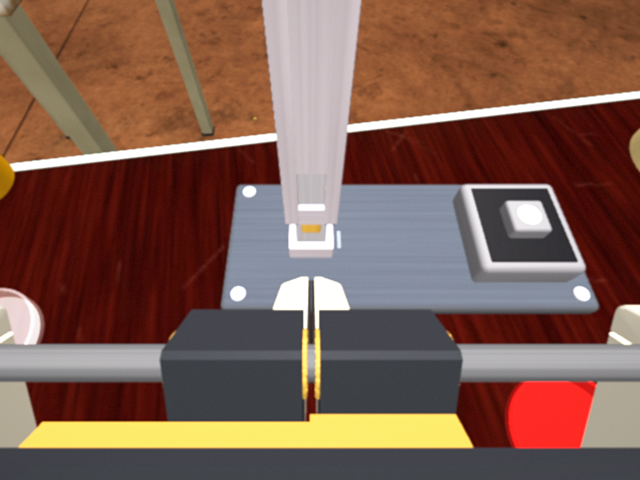

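Run:
```python
from h import *
o=tilt(45)
robot.move_linear([490,72,80],ori=o,speed=80)
b=np.array(robot.current_qpos())
a=np.array([-0.12,-0.21,2.18,0.10,0.56,1.41])
for k in [0.25,0.5,0.75,1]: robot.move_j((b+k*(a-b)).tolist())
robot.move_ptp([480,72,260],[np.pi,0,-0.03])
robot.move_ptp([598,69.2,270],[np.pi,0,-0.03])
robot.sleep(.3); print(robot.current_contact_force(),robot.current_t())
s=robot.move_linear([598,69.2,205],speed=30,f_stop=4)
print(s,robot.current_tcp_pos(),robot.current_contact_force())
```

```text
[-0.24624448 -0.37160587 -0.1343835 ] 42.2833
True [597.54478794  69.21964228 212.95108434] [ 0.34341745 -0.36890985  1.73279015]
```

Run:
```python
from h import *
for z in [210,205,200,195,190,186]:
    s=robot.move_linear([598,69.2,z],speed=20,f_stop=22)
    print(z,s,robot.current_tcp_pos().round(2),robot.current_contact_force().round(2))
    if s: break
robot.sleep(.3);print(robot.current_tcp_pos().round(2),robot.current_contact_force().round(2))
robot.move_linear([598,69.2,270],speed=100)
robot.move_linear([500,69.2,290],speed=150);robot.sleep(.3)
out=[]
for n in ['scene','side']:
    d=robot.get_image(n); x,y=w2pix(d,[598.6,69.2,100]).astype(int)
    out.append(cv2.resize(d['img'][y-50:y+50,x-35:x+30],None,fx=6,fy=6,interpolation=cv2.INTER_CUBIC))
cv2.imwrite('pics/lock.png',np.hstack(out)); snap('wrist','lockw.png')
```

```text
210 False [597.82  69.21 210.62] [-2.77  0.21  4.59]
205 False [597.65  69.27 206.85] [-4.97  1.1  11.65]
200 False [597.4   69.31 202.99] [-8.04  0.13 17.16]
195 False [597.08  69.4  198.65] [-9.63 -0.03 21.99]
190 False [596.68  69.46 193.68] [-11.25  -0.41  22.94]
186 False [596.7   69.49 189.14] [-0.57  1.49  0.87]
[598.91  69.17 187.33] [ 0.12 -0.32  9.39]
```

View pics/lock.png

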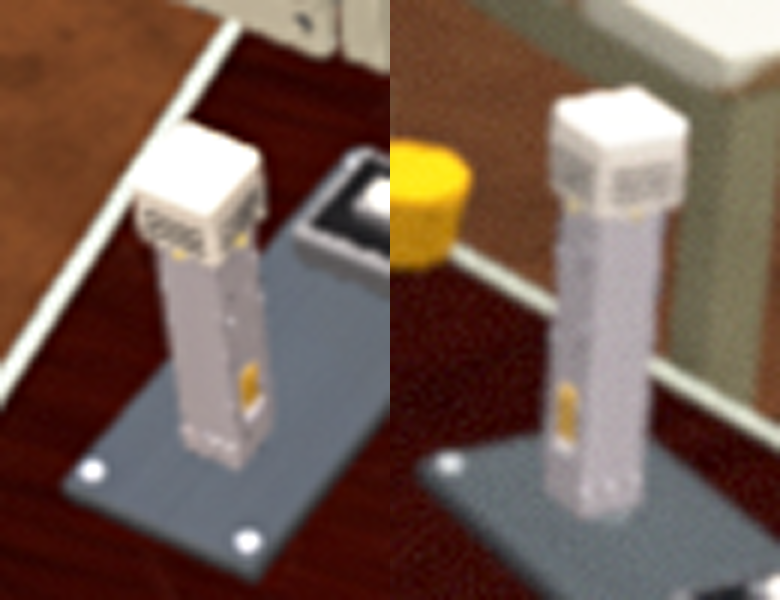

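Run:
```python
from h import *
import pickle
robot.move_gripper(0.55)
for i,(x,y,z) in enumerate([(470,190,280),(450,-330,280)]):
    robot.move_ptp([x,y,z],DOWN); robot.sleep(0.3)
    d=snap('wrist',f'w3_{i}.png'); pickle.dump(d,open(f'pics/w3_{i}.pkl','wb'))
    for n,p,h in ([('dA',(535,280),6),('c1',(430,330),8),('c2',(403,184),8)] if i==0 else [('dB',(396,-179),6),('dC',(395,-319),6),('c3',(544,-263),8)]):
        u,v=w2pix(d,[p[0]-15 if n[0]=='d' else p[0]-22,p[1]-8,10]); print(n,blob(d,u,v,h,90))
for yw in [np.pi/2,-np.pi/2]:
    for p in [[430,330,14],[535,280,20],[403,184,14],[396,-179,20],[544,-263,14],[395,-319,20]]:
        q=robot.inverse_kinematics(p,[np.pi,0,yw]); print(yw,p,None if q is None else np.round(q,2))
print(robot.current_t())
```

```text
dA (array([535.4, 279.8]), 33.7, [337, 102, 57, 59, 2645])
c1 (array([429.6, 330.5]), 36.3, [245, 51, 63, 69, 3417])
c2 (array([403.3, 183.8]), 36.4, [230, 182, 58, 57, 2607])
dB (array([ 395.9, -179. ]), 33.7, [235, 45, 59, 64, 2976])
dC (array([ 395. , -319.2]), 33.8, [241, 171, 54, 54, 2299])
c3 (array([ 544.5, -263.5]), 36.4, [358, 121, 61, 63, 2971])
1.5707963267948966 [430, 330, 14] [ 0.45  0.47  1.79 -0.    0.88  0.45]
1.5707963267948966 [535, 280, 20] [ 0.3   0.55  1.63 -0.    0.97  0.3 ]
1.5707963267948966 [403, 184, 14] [ 0.18  0.33  2.03 -0.    0.78  0.18]
1.5707963267948966 [396, -179, 20] [-0.68  0.31  2.05  0.    0.78 -0.68]
1.5707963267948966 [544, -263, 14] [-0.63  0.55  1.63  0.    0.95 -0.63]
1.5707963267948966 [395, -319, 20] [-0.9   0.41  1.88  0.    0.86 -0.9 ]
-1.5707963267948966 [430, 330, 14] [ 0.45  0.47  1.79  0.    0.88 -2.69]
-1.5707963267948966 [535, 280, 20] [ 0.3   0.55  1.63 -0.    0.97 -2.84]
-1.5707963267948966 [403, 184, 14] [ 0.18  0.33  2.03 -0.    0.78 -2.97]
-1.5707963267948966 [396, -179, 20] [-0.68  0.31  2.05 -0.    0.78  2.46]
-1.5707963267948966 [544, -263, 14] [-0.63  0.55  1.63 -0.    0.95  2.51]
-1.5707963267948966 [395, -319, 20] [-0.9   0.41  1.88 -0.    0.86  2.24]
53.5167
```

View pics/w3_1.png

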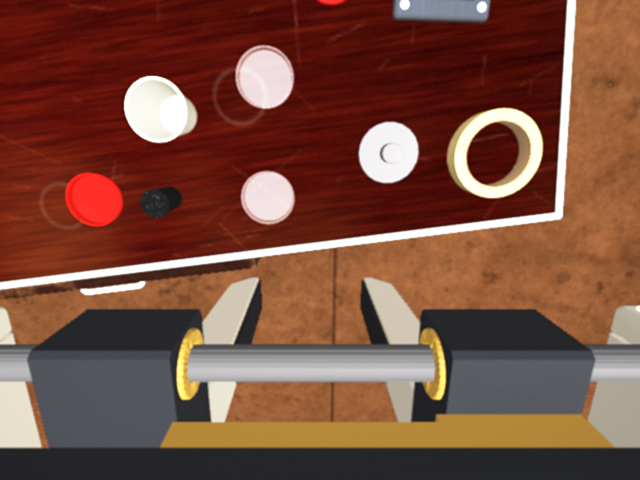

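```bash
cat >> h.py <<'E'
def transfer(c,d,yw,yd=None):
    yd=yw if yd is None else yd
    o=[np.pi,0,yw]; od=[np.pi,0,yd]
    robot.move_gripper(0.5)
    robot.move_ptp([c[0],c[1],90],o)
    s=robot.move_linear([c[0],c[1],13.5],speed=70,f_stop=6); zg=robot.current_tcp_pos()[2]
    robot.move_gripper(0.0); print('grip',s,zg,robot.current_gripper_width()*93,robot.current_tcp_pos().round(1))
    robot.move_linear([c[0],c[1],110],speed=100)
    robot.move_ptp([d[0],d[1],110],od)
    print('w',robot.current_gripper_width()*93)
    robot.move_linear([d[0],d[1],30],speed=70)
    robot.sleep(.2)
    s=robot.move_linear([d[0],d[1],zg+4.5],speed=15,f_stop=4)
    print('place',s,robot.current_tcp_pos().round(1),robot.current_contact_force().round(1),'want',zg+6)
    robot.move_gripper(0.45); robot.sleep(.2)
    robot.move_linear([d[0],d[1],110],speed=80)
    print('t',robot.current_t())
E
python3 - <<'E'
from h import *
transfer((544.5,-263.5),(395,-319.2),0.0)
robot.move_ptp([450,-330,280],DOWN); robot.sleep(.3); snap('wrist','c3w.png'); snap('side','c3d.png')
E
```

```text
grip False 14.053312368747788 23.335083679739405 [ 544.6 -263.6   13.7]
w 23.787250731718547
place True [ 394.9 -319.    19.6] [-0.9  0.5  4. ] want 20.05331236874779
t 63.1667
```

View pics/c3w.png

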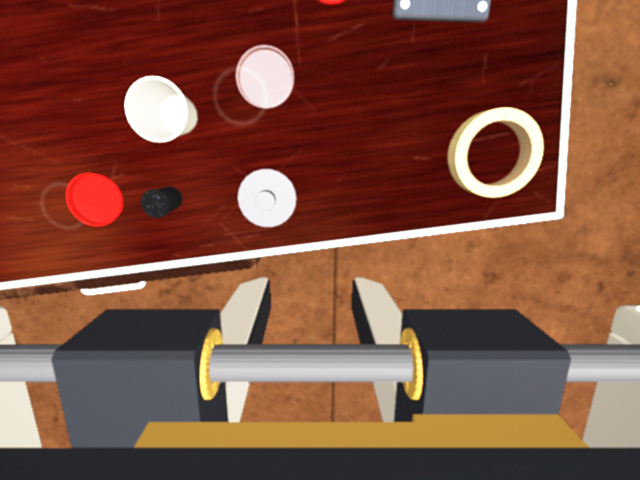

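Run:
```python
from h import *
d=robot.get_image('wrist')
u,v=w2pix(d,[381,-187,10]); print('dB',blob(d,u,v,6,90))
u,v=w2pix(d,[375,-327,16]); print('c3 on dC',blob(d,u,v,14,90))
transfer((403.3,183.8),(395.9,-179),0.0)
robot.move_ptp([450,-330,280],DOWN); robot.sleep(.3); d=snap('wrist','c2w.png')
for p in [(396,-179),(395,-319)]:
    u,v=w2pix(d,[p[0]-20,p[1]-8,16]); print(blob(d,u,v,14,90))
robot.move_ptp([470,190,280],DOWN); robot.sleep(.3); d=snap('wrist','c2v.png')
u,v=w2pix(d,[520,272,10]); print('dA',blob(d,u,v,6,90))
u,v=w2pix(d,[408,322,10]); print('c1',blob(d,u,v,8,90))
```

```text
dB (array([ 395.9, -179. ]), 33.8, [235, 44, 59, 65, 2997])
c3 on dC (array([ 394.5, -318.9]), 36.5, [237, 168, 60, 60, 2778])
grip False 13.867806256889507 23.502329955055025 [403.5 183.8  13.7]
w 23.24933665618428
place True [ 395.8 -178.9   19.6] [0.2 0.3 4.6] want 19.86780625688951
t 75.9333
(array([ 395.4, -178.6]), 36.3, [231, 40, 65, 70, 3590])
(array([ 394.5, -319. ]), 36.3, [237, 169, 60, 59, 2753])
dA (array([535.4, 279.7]), 33.6, [337, 102, 57, 59, 2645])
c1 (array([429.6, 330.5]), 36.3, [244, 51, 64, 69, 3425])
```

View pics/c2w.png

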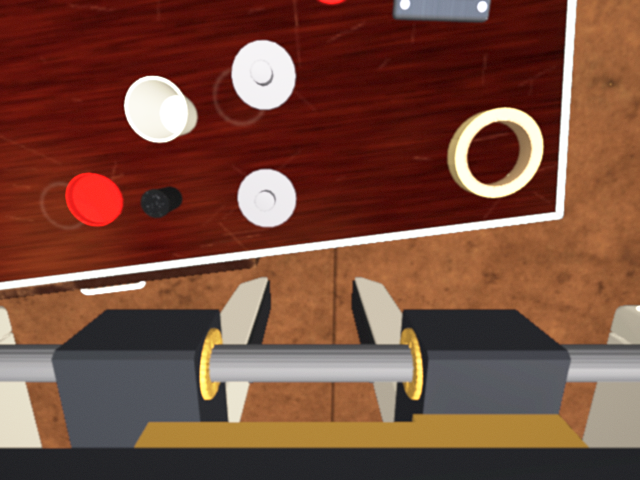

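View pics/c2v.png

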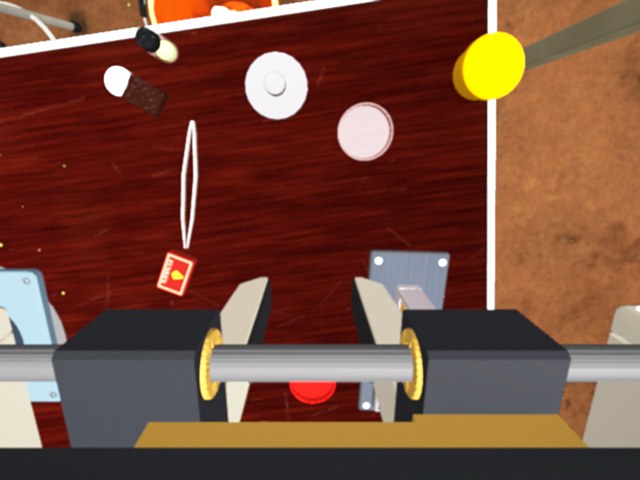

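Run:
```python
from h import *
robot.move_ptp([430,250,200],[np.pi,0,-np.pi/2])
transfer((429.6,330.5),(535.4,279.7),-np.pi/2)
robot.move_linear([500,200,250],speed=200)
robot.move_ptp([470,190,280],DOWN); robot.sleep(.3); d=snap('wrist','c1v.png')
u,v=w2pix(d,[515,272,16]); print('c1 on dA',blob(d,u,v,14,90))
S=snap('scene','f1s.png'); snap('side','f1d.png')
```

```text
grip False 13.953455546348776 23.219727778958482 [429.7 330.6  13.7]
w 23.773171722929604
place True [535.2 279.7  19.6] [-0.3  0.2  4.5] want 19.953455546348778
t 91.1333
c1 on dA (array([535.1, 279.6]), 36.3, [335, 99, 63, 65, 3184])
```

View pics/f1s.png

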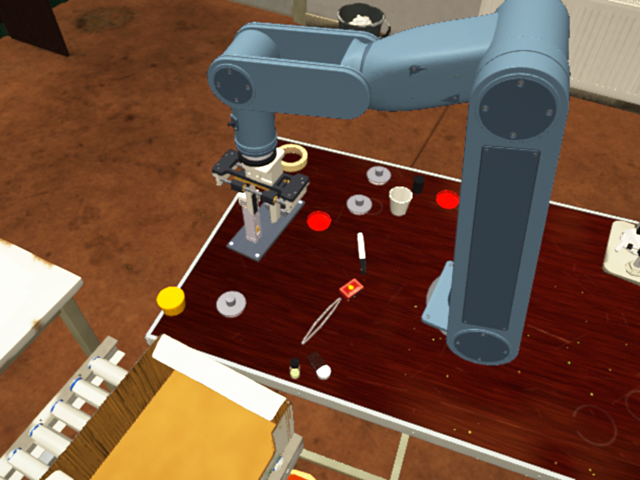

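View pics/f1d.png

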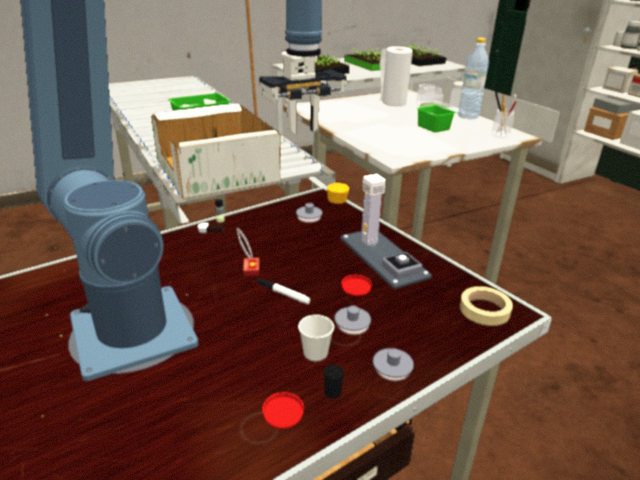

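Run:
```python
from h import *
o=[np.pi,0,-np.pi/2]
robot.move_gripper(0.0)
robot.move_ptp([520,-70,250],o)
robot.move_ptp([594.6,-70.4,120],o)
robot.move_linear([594.6,-70.4,52],speed=60); robot.sleep(.4)
def F(n=12):
    return np.mean([(robot.sleep(.01),robot.current_contact_force())[1] for _ in range(n)],0)
f0=F(); print(f0.round(2), robot.current_tcp_pos().round(2))
for z in [47,45,44,43.5,43,42.5,42]:
    robot.move_linear([594.6,-70.4,z],speed=10); robot.sleep(.1)
    print(z,robot.current_tcp_pos()[2].round(2),(F()-f0).round(2))
print(robot.current_t())
```

```text
[ 0.2   0.1  -0.08] [594.6  -70.43  52.03]
47 47.04 [-0.25 -0.16  0.14]
45 44.97 [-0.33 -0.01 -0.09]
44 44.14 [ 0.27 -0.28  1.15]
43.5 43.71 [ 0.3  -0.24  2.86]
43 43.16 [ 0.66 -0.07  4.06]
42.5 42.59 [ 0.77 -0.2   4.05]
42 42.07 [ 1.34 -0.4   4.32]
104.3333
```

Run:
```python
from h import *
f0=np.array([.2,.1,-.08])
def F(n=12):
    return np.mean([(robot.sleep(.01),robot.current_contact_force())[1] for _ in range(n)],0)
for z in [41.5,41,40.5,40,39.7]:
    robot.move_linear([594.6,-70.4,z],speed=8); robot.sleep(.05)
    zz=robot.current_tcp_pos()[2]; f=F()-f0; print(z,zz.round(2),f.round(2))
    if f[2]<2.85: break
robot.sleep(.1)
robot.move_linear([594.6,-70.4,60],speed=40); robot.move_linear([594.6,-70.4,150],speed=150)
robot.move_ptp([450,0,300],o:=[np.pi,0,-np.pi/2]); robot.sleep(.4)
print(robot.current_t(),F().round(2))
snap('scene','g_s.png');d=snap('side','g_d.png')
robot.move_ptp([450,-330,280],DOWN); robot.sleep(.3); d=snap('wrist','g_w1.png')
for p in [(396,-179),(395,-319)]:
    u,v=w2pix(d,[p[0]-20,p[1]-8,16]); print(blob(d,u,v,14,90))
robot.move_ptp([470,190,280],DOWN); robot.sleep(.3); d=snap('wrist','g_w0.png')
u,v=w2pix(d,[515,272,16]); print('c1 on dA',blob(d,u,v,14,90))
```

```text
41.5 41.52 [ 1.81 -0.36  4.49]
41 41.01 [ 2.45 -0.64  4.11]
40.5 40.46 [ 2.41 -0.68  3.31]
40 39.78 [ 1.72 -0.62  2.96]
39.7 39.51 [ 0.97 -0.64  2.78]
109.125 [ 0.07  0.   -0.08]
(array([ 395.5, -178.6]), 36.3, [231, 40, 65, 70, 3591])
(array([ 394.4, -318.9]), 36.3, [237, 169, 59, 58, 2745])
c1 on dA (array([535. , 279.5]), 36.3, [335, 99, 62, 65, 3187])
```

View pics/g_s.png

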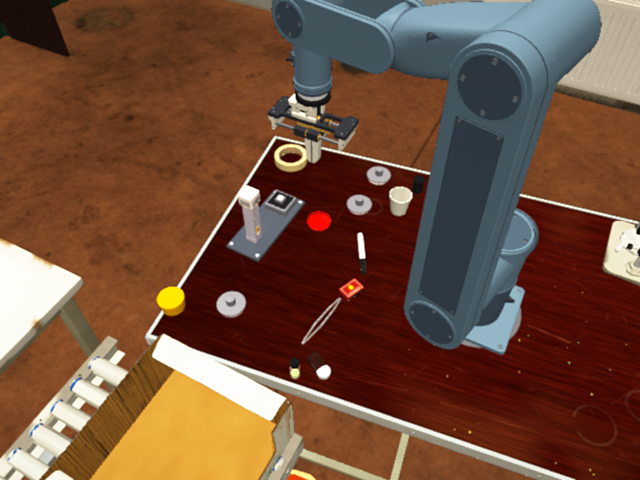

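View pics/g_d.png

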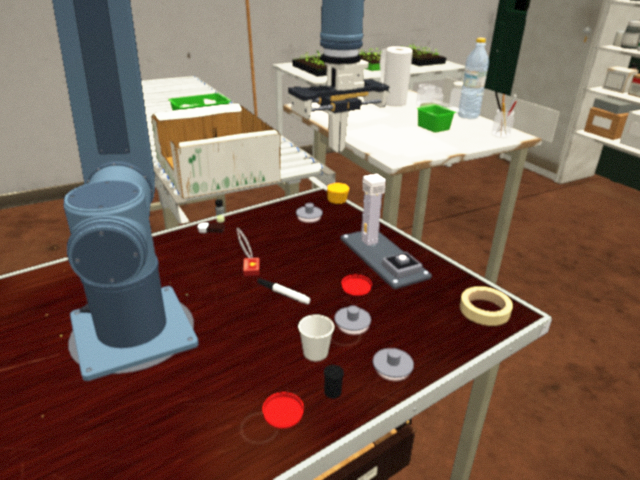

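Run:
```python
from h import *
d=robot.get_image('side'); out=[]
for p in [(598.6,69.2,80),(595,-71,40),(535,280,15),(396,-179,15),(395,-319,15)]:
    x,y=w2pix(d,p).astype(int); out.append(cv2.resize(d['img'][y-30:y+30,x-20:x+20],None,fx=4,fy=4,interpolation=cv2.INTER_CUBIC))
cv2.imwrite('pics/fin.png',np.hstack(out))
```

```text
(no output)
```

View pics/fin.png

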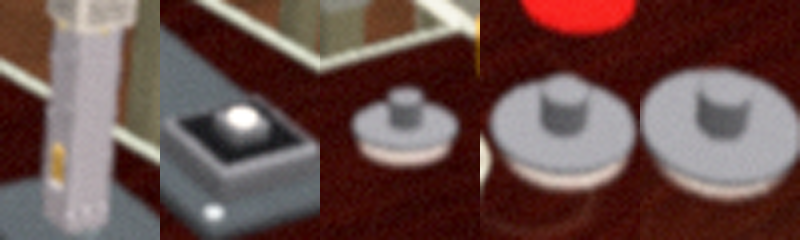

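The enlarged crops show the button out through the mast's hole, the key up again, and a cover level on each of the three pink dishes.

```bash
python3 -c "
from h import *
robot.hand_in(); print(robot.current_t())"
```

```text
the job is handed in; nothing more can be done
the job is handed in; nothing more can be done
```

I finished the job and handed it in just after 110 s on the robot's clock; the hand-in gives no verdict.

- **Lamp:** I put it over the post with its hole on the button's side, pressed the button with the tool tilted 45°, and pushed the mast down. The push rose to about 23 N, above the 5–15 N you gave, and then fell away as the mast dropped to the collar. The fingertips ended at 187.3 mm, where a seated lamp's top should be at 187 mm. The last pictures show the brass button out through the hole.
- **Dishes:** All three pink dishes have a cover. The last wrist pictures put the cover centres within about 1 mm of the dish centres measured earlier, and each cover touched down at seating height. I saw no dish knocked aside. The red look-alikes, the yellow tub and the tape roll were not touched.
- **Start key:** The force peaked at about 4.5 N and fell to 2.8 N, which marks the click. I judge the travel at about 4.7 mm from the fingertip height, since there is no direct reading. I then let the key go, and it is up in the final picture.

No check failed. The side camera disagreed with the other views by up to 10 mm at the start, so I took all positions from the wrist camera.

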